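Nip up the clamp screw of a mandoline slicer and prove that it holds

ROBOT

A 7-joint arm with a two-finger parallel gripper is mounted at the origin on the work surface. World frame = base frame: x ahead of the robot, y to its left, z up, the work surface at z = 0. Lengths are in m, angles in rad, forces in N, time in s.
With the tool pointing down it reaches from about 0.4 to 0.85 m from the base axis. Payload 10.4 kg.
Tool frame: the origin (TCP) lies midway between the tips of the shut fingers; the grasp point (between the pads) lies 19 mm behind it (manip.grip_point_offset is the distance from the TCP to the grasp point, in m); z points along the fingers, y is the line along which they close (so a half turn about z gives the same grasp; the last joint's range is limited). The gripper opens to 85 mm and grips with 20 to 120 N. Pads are 22 mm wide; open, the fingers measure 114 mm over their backs; the gripper's body (76 mm by 85 mm) begins 54 mm behind the grasp point. The pads swing forward as they close: fully open they stand 13 mm farther back than shut.
Start: joints at [1.108, 0.332, -0.065, 1.46, 0.022, 1.35, -0.088], TCP at [0.266, -0.566, 0.231] pointing down, gripper open.
Joint ranges: [-2.6, 2.6], [-0.5, 2.12], [-1.47, 1.34], [0.16, 2.42], [-1.27, 4.41], [0.06, 2.06], [-2.6, 2.6]. Speed limits (rad/s): [2.22, 2.22, 2.79, 2.79, 3.14, 3.14, 3.14].

INTERFACE

Orientations are given as a 3x3 rotation matrix whose columns are the frame's x, y, z axes.
In Python, from cell import manip, viewer gives the robot as it stands. The module is installed in compiled form; this text tells all that it offers.
- The arm moves only by the shell command python3 -m inch 'ROWS'. ROWS is JSON, a list of rows, each an object of numbers: "tx", "ty", "tz": the shift along the tool's x, y, z in units of 0.1 m (1.0 is 0.1 m); "wx", "wy", "wz": the turn, a rotation vector about the tool's x, y, z in units of 90 degrees (1.0 is 90 degrees); "grip": the closure, from 0 (fully open) to 1 (shut). In form: [{"tx": .., "ty": .., "tz": .., "wx": .., "wy": .., "wz": .., "grip": ..}, ...]. A call has 1 to 8 rows; each row shifts and turns the commanded pose from where the row before left it, along the tool's axes as they then stand; what a row does not reach is not made up. A row lasts 1/8 s, in which the tool goes at most 62.5 mm and 10.7 degrees, less where a joint would pass 70% of its speed; a pose out of reach is approached as far as the arm can. A call with a number of a shift or a turn outside -1 to 1 is refused whole. A call with a gripper value outside its range is refused whole. The fingers move at their own pace and stop on an object; the grip force is fixed at half the most. Time passes only in rows, so rows that do not move let the fingers close. It gives the time, the measured TCP pose, the force, the opening and the grip force at its end, in the units of the state.
- manip.get_obs(): the state, without advancing time (a new reading comes with each control period).
- viewer.get_image(name): name is "scene" or "top"; returns a dict with "img" (400x640x3 uint8, blue, green, red), "range_z" (400x640 float32, m along the optical axis (not along the pixel's ray), 0 where there is no reading), "fx", "fy", "cx", "cy" (pixels), "origin" and "attitude" of the camera in the world. Camera axes: x right, y down, z forward; pixel columns grow to the right and rows downward; lengths in m; the calibration is good to about 2 mm. A picture is of the moment at which its call begins.
- manip.close_job(): hands the job in; it is judged then, once.
The state is a dict: "time_s": time; "q": joint angles; "joint_velocities": joint speeds; "joint_efforts": joint torques, N m; "ee_pos": TCP position; "tcp_rot": TCP orientation; "ft_force": force on the tool from outside, world axes, zero at the start; "wrist_torque": the same for the moment, N m; "width": finger opening in m; "gripper_force": force on a finger pad.
Only numpy, scipy, OpenCV 4.12 (cv2) and the standard library are available. Lean on these libraries where they do the work, as an engineer would, in place of code of your own. Each camera call takes 0.05 s, during which the arm holds its last target. There are 200 camera calls.

TASK

Clamp the mandoline slicer to the draining worktop: swing the red lever clockwise until the screw bites on the slicer's foot, then lean on the lever with about 10 newtons, 72 mm out from the screw, and keep that up for a second with the screw standing still, never forcing it beyond 13. Then let go of the lever and, to check that the clamp holds, push squarely on the slicer's free end towards the clamp, building up gently to about 8 newtons for a second: it must not shift. Leave the slicer clamped where it was and the other kitchen things undisturbed.

Things in the scene. Friction and masses are not known exactly. Their poses are not given: they have to be found in the camera images.
- clamp: grey bracket screwed to the worktop (fixed). Origin on the worktop under the vertical screw axis. Its throat opens to its own -x; a post (30 x 40 mm, 82 mm high) stands with its centre 62 mm to its +x; an arm 40 mm wide (z 62 to 82 mm) reaches from the post to the axis.
- screw (a joint): turn of the clamp's quick-thread screw, rad; grows as it tightens, clockwise seen from above (end stop at 1.7). Loose, it drags about 0.2 N m and stays where it is left. Each rad lowers the shoe 12 mm. It bites on the slicer's foot between 0.5 and 1.0 rad, then turns only about 0.05 rad more while the torque grows; on release it springs back slightly and stays clamped.
- lever_grip (a point): point on the centre line of the screw's red lever, 72 mm from the screw axis, 106 mm above the worktop. The lever is one level round bar 12 mm thick, from a hub 28 mm across to a ball 18 mm across at 100 mm from the axis; air below its outer half. It points from screw_axis to here.
- screw_axis (a point): point on the screw axis at the lever's height (106 mm above the worktop), fixed to the clamp
- spindle: steel spindle, 12 mm thick, that the screw lowers, with the black rubber shoe (a disc 28 mm across, 11 mm high) on its foot; origin on the worktop below the axis when the screw is at 0. How far the shoe is set down on it differs each time (5 mm in all), so its bite must be felt. While tightening, the shoe's force is (screw torque - 0.2 N m) / 0.012 m: 10 N pushed squarely on the lever 72 mm out gives about 43 N.
- slicer: mandoline slicer, a loose white plastic tray 240 x 95 mm, 28 mm high, about 0.36 kg; origin under its centre, x along its length, +x towards the grey foot end that lies under the shoe. Unclamped it slides at a push of 2 to 5 N.
- slicer_end (a point): middle of the flat end face of the slicer's free (green) end, 14 mm above the worktop; the face is 95 mm wide and 28 mm high and looks along the slicer's -x
- trivet: green silicone trivet, 170 mm across, 8 mm thick, stuck to the worktop; origin under its centre
- teapot_lid: blue ceramic teapot lid, 76 mm across, 38 mm high, lying on the trivet; origin under its centre
- milk_pan: stainless milk pan, 150 mm across, 75 mm high, black handle to its +y reaching 200 mm from the centre, 90 mm high; origin under its centre
- jug: glass measuring jug, 110 mm across, 115 mm high, handle to its +y; origin under its centre
- lunchbox: blue plastic lunchbox with four white snap latches, 126 x 176 x 62 mm; origin under its centre
- mug: white mug, 80 mm across, 90 mm high; origin under its centre
- spoon: wooden spoon 240 mm long, lying; origin near its middle
There are look-alikes about, which are no part of the job. Leave any purple or yellow look-alike of the clamp alone.

How it is judged:
On the way, in this order (a step that is already met when the one before it is completed fails the run):
1. the lever has been swung round until the screw bites, and the screw is held tight (shoe force above 30 N, about 8 N on the lever at 72 mm) for 0.5 s while it stands still (below 0.03 rad/s) (contact force between spindle and slicer above 30 N and velocity of joint screw between -0.03 and 0.03 rad/s), for 0.5 s.
2. with the clamp still gripping (shoe force above 8 N), the slicer is pushed on its free end with more than 6 N for 0.4 s, and stays within 5 mm of where it was (contact force between the fingers and slicer above 6 N and x of the grasp point in the frame of slicer_end below 0.01 m and contact force between spindle and slicer above 8 N and distance of slicer from where it was at the start of the episode below 0.005 m), for 0.4 s.
At the end, for the whole second after the job is handed in: The shoe still bears on the slicer's foot with more than 8 N, the slicer lies at rest within 5 mm of its first place and the screw stands still (contact force between spindle and slicer above 8 N and distance of slicer from where it was at the start of the episode below 0.005 m and linear speed of slicer below 0.02 m/s and velocity of joint screw between -0.05 and 0.05 rad/s); the robot touches nothing.
It fails at once if the screw is forced: the shoe presses on the slicer with more than 70 N (about 14 N on the lever at 72 mm) (contact force between spindle and slicer above 70 N).
It fails at once if the slicer is pushed with more than 20 N (contact force between the fingers and slicer above 20 N).
It fails at once if the slicer is shifted by more than 12 mm (distance of slicer from where it was at the start of the episode above 0.012 m).
It fails at once if another kitchen thing is moved by more than 20 mm (distance of any of teapot_lid, milk_pan, jug, lunchbox, mug, spoon from where it was at the start of the episode above 0.02 m).
It also fails if it takes over 72 s, if anything falls off the work surface, if the arm or the gripper's body presses on something with over 40 N, if the wrist force passes 120 N, or if a joint passes its speed limit or range.

## Working session

There is one attempt and no reset: what is moved stays moved. The work goes in short steps, Python scripts to look and compute and a shell command to move; the robot and the scene stay as the last step left them, time stands still between calls to the robot, and variables do not carry over. Pictures are saved under pics/ and viewed, at most 10 in all, crops included, and the job is handed in when it is done.

```bash
mkdir -p pics; cat > h.py <<'E'
import numpy as np, cv2
from cell import manip, viewer
def pts(d):
    z=d["range_z"]; v,u=np.mgrid[:z.shape[0],:z.shape[1]]
    p=np.stack([(u-d["cx"])/d["fx"]*z,(v-d["cy"])/d["fy"]*z,z],-1)
    return p@np.array(d["attitude"]).T+np.array(d["origin"])
E
python3 - <<'E'
from h import *
for n in("top","scene"):
    d=viewer.get_image(n); cv2.imwrite(f"pics/{n}0.png",d["img"]); np.save(f"{n}0.npy",pts(d)); print(n,d["origin"],d["attitude"],d["fx"])
o=manip.get_obs(); print(o)
E
```

```text
top [ 0.48349856 -0.01963189  1.50212497] [[ 0.01354476 -0.99850245  0.05300381]
 [-0.99972314 -0.01454319 -0.01849681]
 [ 0.01923995 -0.0527386  -0.99842299]] 453.26625808171826
scene [ 1.38712231 -0.62458237  1.02897434] [[ 0.59772459  0.53088973 -0.60073406]
 [ 0.80151756 -0.41177585  0.43360149]
 [-0.0171732  -0.74067317 -0.67164599]] 441.3197284358517
{'time_s': 0.1, 'q': array([ 1.10839741,  0.33280136, -0.06468516,  1.46085173,  0.02159302,
        1.34992805, -0.08848759]), 'joint_velocities': array([ 0.00083258, -0.00162403, -0.00048035, -0.00281838, -0.00035495,
        0.00170684,  0.00044417]), 'joint_efforts': array([ 2.29493497e-03, -6.26744914e+01,  4.99983144e-02, -3.92434752e+01,
        1.65973190e-02,  6.74909708e-03,  5.84940096e-07]), 'ee_pos': array([ 0.26594295, -0.56521721,  0.23060271]), 'tcp_rot': array([[ 9.04830488e-01,  4.25771564e-01, -6.02400466e-04],
       [ 4.25771986e-01, -9.04829766e-01,  1.14461862e-03],
       [-5.77238116e-05, -1.29217107e-03, -9.99999163e-01]]), 'ft_force': array([-0.13688939,  0.02564136,  0.08623289]), 'wrist_torque': array([-0.01408327,  0.00663491,  0.04012028]), 'gripper_force': 0.0, 'width': 0.08555093230973017}
```

View pics/top0.png

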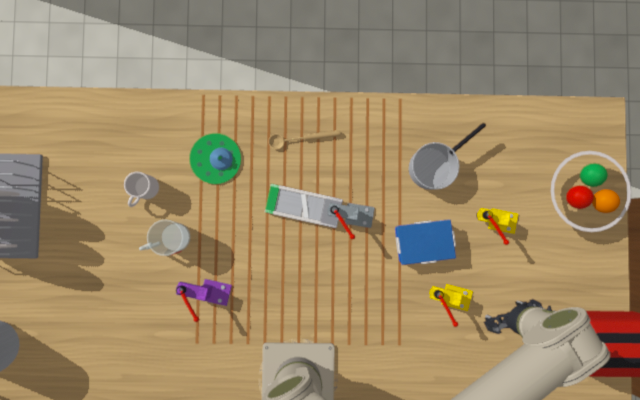

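View pics/scene0.png

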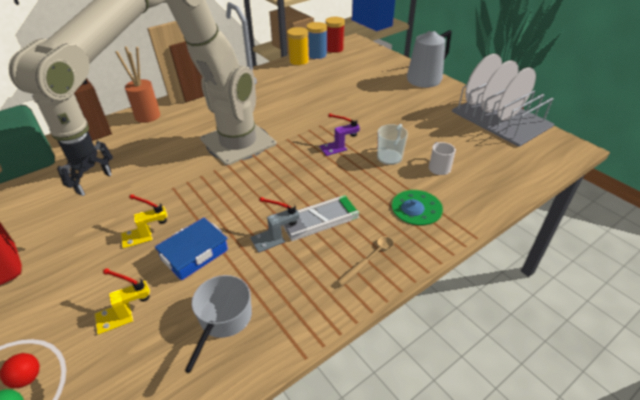

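The top view shows four clamps: grey at (340,212) with the slicer's foot under it and the slicer's green end at (272,199), purple at (205,292), and yellow at (500,220) and (455,297). The grey one is meant, because it is grey and holds the slicer. I'll confirm it in a crop and measure it.

```bash
python3 - <<'E'
from h import *
im=cv2.imread("pics/top0.png"); P=np.load("top0.npy")
cv2.imwrite("pics/crop.png",cv2.resize(im[175:250,255:390],None,fx=5.5,fy=5.5,interpolation=cv2.INTER_CUBIC))
hsv=cv2.cvtColor(im,cv2.COLOR_BGR2HSV); H,S,V=cv2.split(hsv)
roi=np.zeros(H.shape,bool); roi[175:250,255:390]=1
red=roi&((H<8)|(H>172))&(S>150)&(V>80)
q=P[red]; print("red n",len(q),"z",np.percentile(q[:,2],[5,50,95]))
q=q[(q[:,2]>.095)&(q[:,2]<.125)]
c,d=q[:,:2].mean(0),np.linalg.svd(q[:,:2]-q[:,:2].mean(0))[2][0]
t=(q[:,:2]-c)@d; print("lever c",c,"dir",d,"ext",t.min(),t.max(),"ends",c+t.min()*d,c+t.max()*d)
v,u=np.nonzero(red); print("px",[(a,b) for a,b in zip(u[::8],v[::8])])
# slicer top: z 20-34mm
m=roi&(P[...,2]>.018)&(P[...,2]<.036); n,l,s,cc=cv2.connectedComponentsWithStats(m.astype(np.uint8)); k=1+s[1:,4].argmax()
q=P[l==k]; print("slicer",s[k],np.median(q[:,2]),cv2.minAreaRect(q[:,:2].astype(np.float32)),cv2.boxPoints(cv2.minAreaRect(q[:,:2].astype(np.float32))))
g=roi&(H>50)&(H<80)&(S>120); q=P[g]; print("green",len(q),q.mean(0),cv2.minAreaRect(q[:,:2].astype(np.float32)))
# clamp arm z 75-90
m=roi&(P[...,2]>.072)&(P[...,2]<.09)&~red; n,l,s,cc=cv2.connectedComponentsWithStats(m.astype(np.uint8)); k=1+s[1:,4].argmax()
q=P[l==k]; print("arm",s[k],np.median(q[:,2]),cv2.boxPoints(cv2.minAreaRect(q[:,:2].astype(np.float32))))
# black hub
b=roi&(V<60)&(P[...,2]>.09); q=P[b]; print("hub",len(q),q.mean(0),np.ptp(q,0))
for n,(x,y) in dict(lid=(221,158),mug=(140,186),jug=(168,238),spoon=(278,142),pan=(435,166),box=(426,242)).items(): print(n,P[y,x])
E
```

```text
red n 125 z [0.10357202 0.11137707 0.116597  ]
lever c [ 0.50201495 -0.13605864] dir [-0.8284476  -0.56006657] ext -0.05198502462049063 0.049874522887336986 ends [ 0.54508182 -0.10694357] [ 0.46069652 -0.1639917 ]
px [(np.int64(335), np.int64(210)), (np.int64(336), np.int64(212)), (np.int64(338), np.int64(214)), (np.int64(339), np.int64(216)), (np.int64(340), np.int64(218)), (np.int64(340), np.int64(220)), (np.int64(344), np.int64(221)), (np.int64(344), np.int64(223)), (np.int64(343), np.int64(225)), (np.int64(347), np.int64(226)), (np.int64(347), np.int64(228)), (np.int64(347), np.int64(230)), (np.int64(349), np.int64(232)), (np.int64(350), np.int64(234)), (np.int64(350), np.int64(236)), (np.int64(353), np.int64(237))]
slicer [ 265  183   77   44 1917] 0.02605507251042516 ((0.5646011233329773, -0.008394718170166016), (0.23954638838768005, 0.09542795270681381), 78.27057647705078) [[ 0.49353477 -0.11596709]
 [ 0.58697003 -0.13536665]
 [ 0.63566744  0.09917766]
 [ 0.5422322   0.11857721]]
green 204 [0.58329009 0.09288149 0.02893603] ((0.5815603137016296, 0.0935392826795578), (0.02743666246533394, 0.08238229155540466), 78.68498229980469)
arm [328 203  31  17 303] 0.08243685014469393 [[ 0.51825905 -0.17764544]
 [ 0.55799794 -0.18374103]
 [ 0.57246625 -0.08941823]
 [ 0.53272736 -0.08332264]]
hub 4 [ 0.5442789  -0.10731129  0.10667624] [0.00934055 0.0214696  0.00434588]
lid [0.71135741 0.25815431 0.04359343]
mug [0.62032306 0.52930355 0.00359445]
jug [0.45064072 0.43289324 0.00196893]
spoon [0.77477335 0.07809474 0.00168201]
pan [ 0.70238004 -0.4473978   0.00453832]
box [ 0.45001624 -0.40225553  0.06124089]
```

View pics/crop.png

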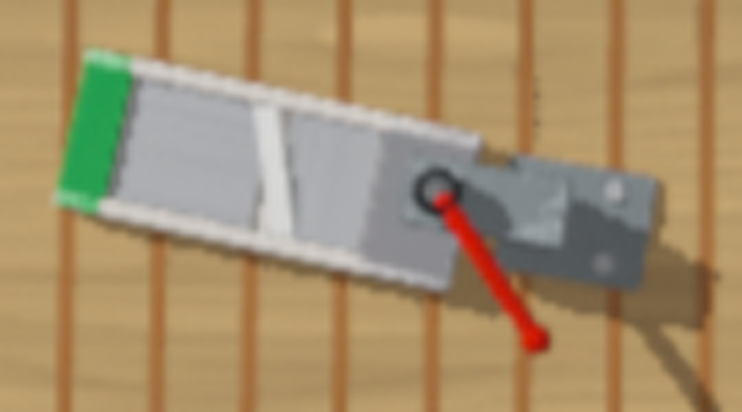

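The crop confirms it: the grey clamp's hub is at px (334.5,209.5), the lever's ball at (352,237), and the slicer's foot lies under the shoe. That puts the axis at about (0.549,-0.104) and the grip point at about (0.490,-0.1445). The sizes fit: slicer 240x95, lever top about 0.111. I'll straddle the lever with half-open fingers.

```bash
cat >> h.py <<'E'
AX=np.array([.549,-.104])
def goto(x,y,z,xang):
    o=manip.get_obs(); R=o["tcp_rot"]; d=R.T@(np.array([x,y,z])-o["ee_pos"])
    a=np.deg2rad(xang); c,s=np.cos(a),np.sin(a)
    T=np.array([[c,s,0],[s,-c,0],[0,0,-1]])
    w=cv2.Rodrigues(R.T@T)[0].ravel()/(np.pi/2)
    print("shift units",np.round(d*10,3),"turn units",np.round(w,3),"then-shift in new axes",np.round(T.T@(np.array([x,y,z])-o["ee_pos"])*10,3))
def st():
    o=manip.get_obs(); print("t",round(o["time_s"],2),"p",np.round(o["ee_pos"],4),"xang",round(float(np.degrees(np.arctan2(*o["tcp_rot"][[1,0],0]))),1),"F",np.round(o["ft_force"],2),"M",np.round(o["wrist_torque"],2),"w",round(float(o["width"]),4),"q",np.round(o["q"],2)); return o
E
python3 -c "
from h import *
goto(.49,-.1445,.231,34)"
```

```text
shift units [ 3.819e+00 -2.853e+00 -1.000e-03] turn units [-0.001 -0.    -0.098] then-shift in new axes [ 4.210e+00 -2.235e+00 -4.000e-03]
```

```bash
python3 -m inch '[{"tx":0.45,"ty":-0.34,"grip":0.55},{"tx":0.48,"ty":-0.36,"grip":0.55},{"tx":0.48,"ty":-0.36,"grip":0.55},{"tx":0.48,"ty":-0.36,"grip":0.55},{"tx":0.48,"ty":-0.36,"grip":0.55},{"tx":0.48,"ty":-0.36,"grip":0.55},{"tx":0.48,"ty":-0.36,"grip":0.55},{"tx":0.48,"ty":-0.35,"grip":0.55}]'
python3 -m inch '[{"wz":-0.098,"grip":0.55},{"grip":0.55},{"grip":0.55}]'
python3 -c "
from h import *
st();goto(.49,-.1445,.084,34)"
```

```text
t 0.1 p [ 0.2659 -0.5652  0.2306] xang 25.2 F [-0.14  0.03  0.09] M [-0.01  0.01  0.04] w 0.0856 q [ 1.11  0.33 -0.06  1.46  0.02  1.35 -0.09]
shift units [ 3.819 -2.851  1.469] turn units [-0.001 -0.    -0.098] then-shift in new axes [ 4.21  -2.235  1.466]validation failed for argument at $[0]...
validation failed for argument at $[0]...
```

```bash
python3 -m inch '[{"tx":0.45,"ty":-0.34,"tz":0,"wx":0,"wy":0,"wz":0,"grip":0.55},{"tx":0.48,"ty":-0.36,"tz":0,"wx":0,"wy":0,"wz":0,"grip":0.55},{"tx":0.48,"ty":-0.36,"tz":0,"wx":0,"wy":0,"wz":0,"grip":0.55},{"tx":0.48,"ty":-0.36,"tz":0,"wx":0,"wy":0,"wz":0,"grip":0.55},{"tx":0.48,"ty":-0.36,"tz":0,"wx":0,"wy":0,"wz":0,"grip":0.55},{"tx":0.48,"ty":-0.36,"tz":0,"wx":0,"wy":0,"wz":0,"grip":0.55},{"tx":0.48,"ty":-0.36,"tz":0,"wx":0,"wy":0,"wz":0,"grip":0.55},{"tx":0.48,"ty":-0.35,"tz":0,"wx":0,"wy":0,"wz":0,"grip":0.55}]'
python3 -m inch '[{"tx":0,"ty":0,"tz":0,"wx":0,"wy":0,"wz":-0.098,"grip":0.55},{"tx":0,"ty":0,"tz":0,"wx":0,"wy":0,"wz":0,"grip":0.55},{"tx":0,"ty":0,"tz":0,"wx":0,"wy":0,"wz":0,"grip":0.55}]'
python3 -c "
from h import *
st();goto(.49,-.1445,.084,34)"
```

```text
time_s: 1.1
ee_pos: [0.49, -0.1436, 0.2312]
tcp_rot: [[0.905, 0.426, -0.0], [0.426, -0.905, -0.0], [-0.0, 0.0, -1.0]]
ft_force: [1.4, -0.0, -0.5]
width: 0.0386
gripper_force: 0.0
time_s: 1.48
ee_pos: [0.4891, -0.1463, 0.2311]
tcp_rot: [[0.831, 0.556, -0.0], [0.556, -0.831, -0.0], [-0.0, -0.0, -1.0]]
ft_force: [0.1, -0.0, -0.9]
width: 0.0385
gripper_force: 0.0
t 1.48 p [ 0.4891 -0.1463  0.2311] xang 33.8 F [ 0.15 -0.05 -0.95] M [ 0.02 -0.05 -0.01] w 0.0385 q [ 0.61  0.11 -0.44  1.74  0.05  1.31 -0.82]
shift units [ 0.019 -0.01   1.471] turn units [-0.     0.    -0.003] then-shift in new axes [ 0.018 -0.01   1.471]
```

```bash
python3 -m inch '[{"tx":0.02,"ty":-0.01,"tz":0.4,"wx":0,"wy":0,"wz":0,"grip":0.55},{"tx":0,"ty":0,"tz":0.4,"wx":0,"wy":0,"wz":0,"grip":0.55},{"tx":0,"ty":0,"tz":0.2,"wx":0,"wy":0,"wz":0,"grip":0.55},{"tx":0,"ty":0,"tz":0.1,"wx":0,"wy":0,"wz":0,"grip":0.55},{"tx":0,"ty":0,"tz":0.1,"wx":0,"wy":0,"wz":0,"grip":0.55},{"tx":0,"ty":0,"tz":0.1,"wx":0,"wy":0,"wz":0,"grip":0.55},{"tx":0,"ty":0,"tz":0.1,"wx":0,"wy":0,"wz":0,"grip":0.55},{"tx":0,"ty":0,"tz":0.07,"wx":0,"wy":0,"wz":0,"grip":0.55}]'
python3 - <<'E'
from h import *
st(); d=viewer.get_image("scene"); cv2.imwrite("pics/s1.png",cv2.resize(d["img"][130:270,200:380],None,fx=4,fy=4,interpolation=cv2.INTER_CUBIC))
E
```

```text
time_s: 2.48
ee_pos: [0.4906, -0.1435, 0.0838]
tcp_rot: [[0.829, 0.559, -0.0], [0.559, -0.829, -0.0], [-0.0, 0.0, -1.0]]
ft_force: [-0.3, -0.5, -0.4]
width: 0.0387
gripper_force: 0.0
t 2.48 p [ 0.4906 -0.1435  0.0838] xang 34.0 F [-0.27 -0.5  -0.44] M [-0.03 -0.03  0.  ] w 0.0387 q [ 0.59  0.26 -0.43  1.91  0.13  1.   -0.88]
```

View pics/s1.png

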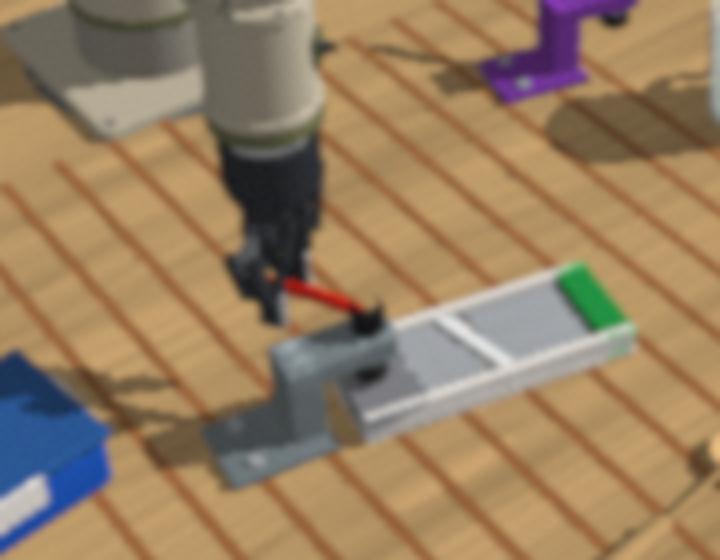

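The lever (crop 285-370, 280-320) runs between the two fingers as intended. Next I'll take up the gap and follow the arc.

```bash
python3 -m inch '[{"tx":0,"ty":-0.05,"tz":0,"wx":0,"wy":0,"wz":0,"grip":0.55},{"tx":0,"ty":-0.05,"tz":0,"wx":0,"wy":0,"wz":0,"grip":0.55},{"tx":0,"ty":-0.03,"tz":0,"wx":0,"wy":0,"wz":0,"grip":0.55},{"tx":0,"ty":-0.02,"tz":0,"wx":0,"wy":0,"wz":0,"grip":0.55},{"tx":0.009,"ty":-0.04,"tz":0,"wx":0,"wy":0,"wz":0.035,"grip":0.55},{"tx":0,"ty":0,"tz":0,"wx":0,"wy":0,"wz":0,"grip":0.55}]'; python3 -c "from h import *
st()"
```

```text
time_s: 3.28
ee_pos: [0.481, -0.1274, 0.0846]
tcp_rot: [[0.858, 0.513, 0.001], [0.513, -0.858, -0.0], [0.0, 0.001, -1.0]]
ft_force: [1.7, -1.8, 0.4]
width: 0.0386
gripper_force: 1.1
t 3.27 p [ 0.481  -0.1274  0.0846] xang 30.9 F [ 1.73 -1.84  0.39] M [-0.38 -0.28 -0.02] w 0.0386 q [ 0.57  0.23 -0.44  1.94  0.11  1.   -0.96]
```

```bash
python3 -m inch '[{"tx":0.011,"ty":-0.05,"tz":0,"wx":0,"wy":0,"wz":0.0444,"grip":0.55},{"tx":0.011,"ty":-0.05,"tz":0,"wx":0,"wy":0,"wz":0.0444,"grip":0.55},{"tx":0.011,"ty":-0.05,"tz":0,"wx":0,"wy":0,"wz":0.0444,"grip":0.55},{"tx":0.011,"ty":-0.05,"tz":0,"wx":0,"wy":0,"wz":0.0444,"grip":0.55},{"tx":0,"ty":0,"tz":0,"wx":0,"wy":0,"wz":0,"grip":0.55}]'; cat >> h.py <<'E'
def lv():
    o=st(); R=o["tcp_rot"]; p=o["ee_pos"][:2]; y=R[:2,1]; x=R[:2,0]
    cp=p+y*(o["width"]/2-.006)   # lever centreline at trailing pad
    r=cp-AX; F=o["ft_force"]; print("contact r",np.round(np.linalg.norm(r)*1e3,1),"lever ang",round(float(np.degrees(np.arctan2(r[1],r[0]))),1),"tool -x ang",round(float(np.degrees(np.arctan2(-x[1],-x[0]))),1),"F tool",np.round(R.T@F,2),"tau",round(float(r[0]*-F[1]-r[1]*-F[0]),3))
E
python3 -c "from h import *
lv()"
```

```text
time_s: 3.9
ee_pos: [0.4767, -0.1072, 0.0846]
tcp_rot: [[0.966, 0.259, 0.001], [0.259, -0.966, -0.0], [0.001, 0.0, -1.0]]
ft_force: [1.2, -1.8, 0.9]
width: 0.0386
gripper_force: 0.8
t 3.9 p [ 0.4767 -0.1072  0.0846] xang 15.0 F [ 1.22 -1.79  0.92] M [-0.29 -0.23 -0.03] w 0.0386 q [ 0.52  0.21 -0.43  1.96  0.1   0.99 -1.26]
contact r 70.7 lever ang -166.9 tool -x ang -165.0 F tool [ 0.72  2.05 -0.92] tau -0.143
```

```bash
python3 -m inch '[{"tx":0.006,"ty":-0.031,"tz":0,"wx":0,"wy":0,"wz":0.0278,"grip":0.55},{"tx":0.006,"ty":-0.031,"tz":0,"wx":0,"wy":0,"wz":0.0278,"grip":0.55},{"tx":0.003,"ty":-0.019,"tz":0,"wx":0,"wy":0,"wz":0.0167,"grip":0.55},{"tx":0,"ty":0,"tz":0,"wx":0,"wy":0,"wz":0,"grip":0.55}]'; python3 -c "from h import *
lv()"; python3 -m inch '[{"tx":0.003,"ty":-0.019,"tz":0,"wx":0,"wy":0,"wz":0.0167,"grip":0.55},{"tx":0,"ty":0,"tz":0,"wx":0,"wy":0,"wz":0,"grip":0.55}]'; python3 -c "from h import *
lv()"
```

```text
time_s: 4.4
ee_pos: [0.4761, -0.0992, 0.0844]
tcp_rot: [[0.989, 0.147, 0.0], [0.147, -0.989, -0.0], [0.0, 0.0, -1.0]]
ft_force: [1.4, -2.3, 1.2]
width: 0.0387
gripper_force: 1.3
t 4.4 p [ 0.4761 -0.0992  0.0844] xang 8.4 F [ 1.4  -2.26  1.18] M [-0.5  -0.4  -0.01] w 0.0387 q [ 0.5   0.2  -0.42  1.97  0.1   0.99 -1.39]
contact r 71.5 lever ang -173.2 tool -x ang -171.6 F tool [ 1.06  2.44 -1.18] tau -0.172
time_s: 4.65
ee_pos: [0.476, -0.0971, 0.0843]
tcp_rot: [[0.993, 0.12, -0.0], [0.12, -0.993, -0.0], [-0.0, 0.0, -1.0]]
ft_force: [1.8, -2.9, 0.7]
width: 0.0383
gripper_force: 1.4
t 4.65 p [ 0.476  -0.0971  0.0843] xang 6.9 F [ 1.82 -2.87  0.71] M [-0.53 -0.44 -0.05] w 0.0383 q [ 0.49  0.2  -0.42  1.97  0.1   0.99 -1.42]
contact r 71.7 lever ang -175.1 tool -x ang -173.1 F tool [ 1.46  3.07 -0.71] tau -0.216
```

```bash
python3 -m inch '[{"tx":0.002,"ty":-0.0126,"tz":0,"wx":0,"wy":0,"wz":0.0111,"grip":0.55},{"tx":0,"ty":0,"tz":0,"wx":0,"wy":0,"wz":0,"grip":0.55}]' | tail -3; python3 -c "from h import *
lv()"; python3 -m inch '[{"tx":0.002,"ty":-0.0126,"tz":0,"wx":0,"wy":0,"wz":0.0111,"grip":0.55},{"tx":0,"ty":0,"tz":0,"wx":0,"wy":0,"wz":0,"grip":0.55}]'|tail -3; python3 -c "from h import *
lv()"
```

```text
ft_force: [3.1, -2.1, 1.7]
width: 0.0385
gripper_force: 1.3
t 4.9 p [ 0.476  -0.0957  0.0843] xang 5.9 F [ 3.08 -2.06  1.69] M [-0.53 -0.5   0.04] w 0.0385 q [ 0.49  0.2  -0.42  1.97  0.1   0.99 -1.44]
contact r 71.8 lever ang -176.1 tool -x ang -174.1 F tool [ 2.85  2.36 -1.7 ] tau -0.163
ft_force: [2.1, -2.2, 0.8]
width: 0.0383
gripper_force: 1.3
t 5.15 p [ 0.4761 -0.0945  0.0843] xang 4.9 F [ 2.14 -2.25  0.76] M [-0.51 -0.43  0.  ] w 0.0383 q [ 0.49  0.2  -0.42  1.97  0.1   0.99 -1.46]
contact r 71.9 lever ang -177.2 tool -x ang -175.1 F tool [ 1.95  2.42 -0.76] tau -0.169
```

```bash
python3 -m inch '[{"tx":0.004,"ty":-0.0126,"tz":0,"wx":0,"wy":0,"wz":0.0111,"grip":0.55},{"tx":0,"ty":0,"tz":0,"wx":0,"wy":0,"wz":0,"grip":0.55}]' | tail -3; python3 -c "from h import *
lv()"; python3 -m inch '[{"tx":0.004,"ty":-0.0126,"tz":0,"wx":0,"wy":0,"wz":0.0111,"grip":0.55},{"tx":0,"ty":0,"tz":0,"wx":0,"wy":0,"wz":0,"grip":0.55}]'|tail -3; python3 -c "from h import *
lv()"
```

```text
ft_force: [0.8, -1.7, 0.0]
width: 0.0383
gripper_force: 1.3
t 5.4 p [ 0.4763 -0.0932  0.0842] xang 3.9 F [ 0.83 -1.73  0.03] M [-0.59 -0.29 -0.01] w 0.0383 q [ 0.48  0.2  -0.42  1.97  0.1   0.99 -1.48]
contact r 71.9 lever ang -178.1 tool -x ang -176.1 F tool [ 0.71  1.78 -0.03] tau -0.126
ft_force: [-0.4, -3.1, 1.4]
width: 0.0384
gripper_force: 1.4
t 5.65 p [ 0.4766 -0.0919  0.0842] xang 2.9 F [-0.36 -3.14  1.45] M [-0.56 -0.17 -0.02] w 0.0384 q [ 0.48  0.2  -0.41  1.97  0.1   0.99 -1.5 ]
contact r 71.8 lever ang -179.1 tool -x ang -177.1 F tool [-0.51  3.11 -1.45] tau -0.225
```

```bash
python3 -m inch '[{"tx":0.004,"ty":-0.0126,"tz":0,"wx":0,"wy":0,"wz":0.0111,"grip":0.55},{"tx":0,"ty":0,"tz":0,"wx":0,"wy":0,"wz":0,"grip":0.55}]' | tail -3; python3 -c "from h import *
lv()"
```

```text
ft_force: [-0.6, -2.8, 1.4]
width: 0.0385
gripper_force: 1.4
t 5.9 p [ 0.4769 -0.0907  0.0842] xang 1.9 F [-0.59 -2.81  1.37] M [-0.58  0.01  0.04] w 0.0385 q [ 0.48  0.2  -0.41  1.97  0.1   0.99 -1.52]
contact r 71.7 lever ang 179.9 tool -x ang -178.1 F tool [-0.68  2.79 -1.37] tau -0.202
```

```bash
python3 -m inch '[{"tx":0.003,"ty":-0.0126,"tz":0,"wx":0,"wy":0,"wz":0.0111,"grip":0.55},{"tx":0,"ty":0,"tz":0,"wx":0,"wy":0,"wz":0,"grip":0.55}]' | tail -3; python3 -c "from h import *
lv()"; python3 -m inch '[{"tx":0.003,"ty":-0.0126,"tz":0,"wx":0,"wy":0,"wz":0.0111,"grip":0.55},{"tx":0,"ty":0,"tz":0,"wx":0,"wy":0,"wz":0,"grip":0.55}]'|tail -3; python3 -c "from h import *
lv()"
```

```text
ft_force: [-0.4, -5.0, 0.9]
width: 0.0383
gripper_force: 2.3
t 6.15 p [ 0.4772 -0.0897  0.0843] xang 0.8 F [-0.35 -5.02  0.86] M [-0.94 -0.02 -0.06] w 0.0383 q [ 0.47  0.2  -0.41  1.97  0.1   0.99 -1.54]
contact r 71.6 lever ang 179.1 tool -x ang -179.2 F tool [-0.42  5.02 -0.86] tau -0.36
ft_force: [1.3, -6.2, -0.1]
width: 0.0386
gripper_force: 3.3
t 6.4 p [ 0.4775 -0.089   0.0843] xang -0.2 F [ 1.27 -6.19 -0.15] M [-1.34 -0.07 -0.03] w 0.0386 q [ 0.47  0.2  -0.41  1.97  0.1   0.99 -1.56]
contact r 71.5 lever ang 178.6 tool -x ang 179.8 F tool [1.29 6.18 0.15] tau -0.44
```

```bash
python3 -m inch '[{"tx":0.003,"ty":-0.0126,"tz":0,"wx":0,"wy":0,"wz":0.0111,"grip":0.55},{"tx":0,"ty":0,"tz":0,"wx":0,"wy":0,"wz":0,"grip":0.55}]' | tail -3; python3 -c "from h import *
lv()"
```

```text
ft_force: [0.9, -8.7, 0.6]
width: 0.0387
gripper_force: 4.2
t 6.65 p [ 0.4779 -0.0882  0.0843] xang -1.2 F [ 0.86 -8.69  0.58] M [-1.67 -0.12 -0.09] w 0.0387 q [ 0.47  0.2  -0.41  1.97  0.1   0.99 -1.58]
contact r 71.5 lever ang 178.0 tool -x ang 178.8 F tool [ 1.04  8.67 -0.57] tau -0.618
```

The screw has bitten, with a steady rise of about 1.8 N per step. One more step, then hold.

```bash
python3 -m inch '[{"tx":0.001,"ty":-0.012,"tz":0,"wx":0,"wy":0,"wz":0.005,"grip":0.55},{"tx":0,"ty":0,"tz":0,"wx":0,"wy":0,"wz":0,"grip":0.55}]' | tail -3; python3 -c "from h import *
lv()"; python3 -m inch '[{"tx":0,"ty":0,"tz":0,"wx":0,"wy":0,"wz":0,"grip":0.55},{"tx":0,"ty":0,"tz":0,"wx":0,"wy":0,"wz":0,"grip":0.55},{"tx":0,"ty":0,"tz":0,"wx":0,"wy":0,"wz":0,"grip":0.55},{"tx":0,"ty":0,"tz":0,"wx":0,"wy":0,"wz":0,"grip":0.55}]'|tail -3; python3 -c "from h import *
lv()"
```

```text
ft_force: [1.3, -10.6, -1.5]
width: 0.0386
gripper_force: 5.2
t 6.9 p [ 0.478  -0.0876  0.0843] xang -1.7 F [  1.26 -10.59  -1.45] M [-2.11 -0.21 -0.07] w 0.0386 q [ 0.46  0.2  -0.41  1.97  0.1   0.99 -1.59]
contact r 71.5 lever ang 177.5 tool -x ang 178.3 F tool [ 1.57 10.55  1.47] tau -0.753
ft_force: [0.6, -10.7, -0.1]
width: 0.0388
gripper_force: 5.2
t 7.4 p [ 0.478  -0.0876  0.0843] xang -1.7 F [  0.62 -10.72  -0.08] M [-2.08 -0.12 -0.06] w 0.0388 q [ 0.46  0.2  -0.41  1.97  0.1   0.99 -1.59]
contact r 71.4 lever ang 177.6 tool -x ang 178.3 F tool [ 0.93 10.7   0.1 ] tau -0.763
```

```bash
python3 -m inch '[{"tx":0,"ty":0,"tz":0,"wx":0,"wy":0,"wz":0,"grip":0.55},{"tx":0,"ty":0,"tz":0,"wx":0,"wy":0,"wz":0,"grip":0.55},{"tx":0,"ty":0,"tz":0,"wx":0,"wy":0,"wz":0,"grip":0.55},{"tx":0,"ty":0,"tz":0,"wx":0,"wy":0,"wz":0,"grip":0.55},{"tx":0,"ty":0,"tz":0,"wx":0,"wy":0,"wz":0,"grip":0.55},{"tx":0,"ty":0,"tz":0,"wx":0,"wy":0,"wz":0,"grip":0.55},{"tx":0,"ty":0,"tz":0,"wx":0,"wy":0,"wz":0,"grip":0.55}]'|tail -3; python3 -c "from h import *
lv()"; python3 -m inch '[{"tx":0,"ty":0.03,"tz":0,"wx":0,"wy":0,"wz":0,"grip":0.55},{"tx":0,"ty":0.03,"tz":0,"wx":0,"wy":0,"wz":0,"grip":0.55},{"tx":0,"ty":0.04,"tz":0,"wx":0,"wy":0,"wz":0,"grip":0.55},{"tx":0,"ty":0.04,"tz":0,"wx":0,"wy":0,"wz":0,"grip":0.55},{"tx":0,"ty":0.04,"tz":0,"wx":0,"wy":0,"wz":0,"grip":0.55},{"tx":0,"ty":0,"tz":0,"wx":0,"wy":0,"wz":0,"grip":0.55}]'|tail -3;  python3 -c "from h import *
lv()"
```

```text
ft_force: [1.3, -10.3, -0.9]
width: 0.0384
gripper_force: 5.2
t 8.28 p [ 0.478  -0.0876  0.0843] xang -1.7 F [  1.26 -10.35  -0.89] M [-2.08 -0.19 -0.07] w 0.0384 q [ 0.46  0.2  -0.41  1.97  0.1   0.99 -1.59]
contact r 71.5 lever ang 177.4 tool -x ang 178.3 F tool [ 1.56 10.3   0.91] tau -0.735
ft_force: [0.9, 0.0, -0.3]
width: 0.0386
gripper_force: 0.0
t 9.03 p [ 0.4775 -0.1041  0.0843] xang -1.6 F [ 0.93  0.02 -0.29] M [-0.03 -0.01  0.03] w 0.0386 q [ 0.49  0.2  -0.4   1.96  0.09  0.99 -1.55]
contact r 73.1 lever ang -169.5 tool -x ang 178.4 F tool [ 0.93 -0.05  0.29] tau -0.011
```

```bash
python3 -m inch '[{"tx":0,"ty":0,"tz":-0.1,"wx":0,"wy":0,"wz":0,"grip":0.55},{"tx":0,"ty":0,"tz":-0.2,"wx":0,"wy":0,"wz":0,"grip":0.55},{"tx":0,"ty":0,"tz":-0.4,"wx":0,"wy":0,"wz":0,"grip":1},{"tx":0,"ty":0,"tz":-0.4,"wx":0,"wy":0,"wz":0,"grip":1},{"tx":-0.3,"ty":0,"tz":0,"wx":0,"wy":0,"wz":0,"grip":1},{"tx":0,"ty":0,"tz":0,"wx":0,"wy":0,"wz":0,"grip":1}]'|tail -3
python3 - <<'E'
from h import *
st()
for n in("top","scene"):
    d=viewer.get_image(n); im=d["img"]; P=pts(d); H,S,V=cv2.split(cv2.cvtColor(im,cv2.COLOR_BGR2HSV))
    g=(H>50)&(H<85)&(S>90)&(P[...,0]>.5)&(P[...,0]<.68)&(P[...,1]>.04)&(P[...,1]<.15)
    q=P[g]; t=q[(q[:,2]>.022)]; ax=np.array([.203,.979]); s=t[:,:2]@ax; w=t[:,:2]@[.979,-.203]
    print(n,len(q),"z",np.percentile(q[:,2],[2,50,98]),"along max",np.percentile(s,[90,97,100]),"across",w.min(),w.max(), cv2.minAreaRect(t[:,:2].astype(np.float32)))
    if n=="top": cv2.imwrite("pics/top2.png",cv2.resize(im[150:250,255:390],None,fx=5.5,fy=5.5,interpolation=cv2.INTER_CUBIC))
    P0=np.load(n+"0.npy")
    q=P0[g]; t=q[(q[:,2]>.022)]; print("  before",np.percentile(t[:,:2]@ax,[90,97,100]))
print("box end along",np.array([.5889,.1089])@[.203,.979])
E
```

```text
ft_force: [0.4, -0.2, -0.5]
width: -0.0
gripper_force: 0.0
t 9.78 p [ 0.4468 -0.103   0.1954] xang -1.6 F [ 0.42 -0.19 -0.47] M [ 0.   -0.03  0.01] w -0.0 q [ 0.52  0.01 -0.4   1.91  0.01  1.22 -1.47]
top 228 z [0.02166136 0.02861234 0.03432187] along max [0.22038731 0.22277854 0.22406425] across 0.5071718378189889 0.5958514162258381 ((0.5827379822731018, 0.09361313283443451), (0.028211569413542747, 0.08867771923542023), 78.13784790039062)
  before [0.22054694 0.22270223 0.22357811]
scene 137 z [0.02555782 0.02984302 0.03428041] along max [0.2189248  0.22034844 0.2216695 ] across 0.5121227972975003 0.5936075262007305 ((0.5835216045379639, 0.09069028496742249), (0.028263818472623825, 0.0815226286649704), 77.67816162109375)
  before [0.21816095 0.22017794 0.22454262]
box end along 0.2261598
```

View pics/top2.png

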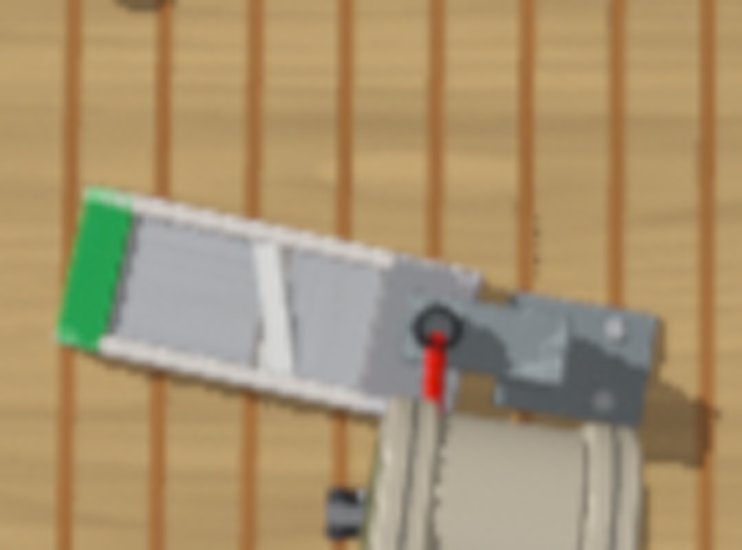

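The slicer is unmoved, with the lever now straight down at px (434,320-400) in the crop. The end face centre is at about (0.589,0.109), facing (0.2045,0.979). I'll hover 60 mm outside it with tool x at 78.2°.

```bash
python3 -m inch '[{"tx":0.2,"ty":-0.35,"tz":0,"wx":0,"wy":0,"wz":0,"grip":1},{"tx":0.28,"ty":-0.49,"tz":0,"wx":0,"wy":0,"wz":0,"grip":1},{"tx":0.28,"ty":-0.49,"tz":0,"wx":0,"wy":0,"wz":0,"grip":1},{"tx":0.28,"ty":-0.49,"tz":0,"wx":0,"wy":0,"wz":0,"grip":1},{"tx":0.28,"ty":-0.49,"tz":0,"wx":0,"wy":0,"wz":0,"grip":1},{"tx":0.15,"ty":-0.4,"tz":0,"wx":0,"wy":0,"wz":0,"grip":1}]' | tail -6
python3 -m inch '[{"tx":0,"ty":0,"tz":0,"wx":0,"wy":0,"wz":-0.111,"grip":1},{"tx":0,"ty":0,"tz":0,"wx":0,"wy":0,"wz":-0.111,"grip":1},{"tx":0,"ty":0,"tz":0,"wx":0,"wy":0,"wz":-0.111,"grip":1},{"tx":0,"ty":0,"tz":0,"wx":0,"wy":0,"wz":-0.111,"grip":1},{"tx":0,"ty":0,"tz":0,"wx":0,"wy":0,"wz":-0.111,"grip":1},{"tx":0,"ty":0,"tz":0,"wx":0,"wy":0,"wz":-0.111,"grip":1},{"tx":0,"ty":0,"tz":0,"wx":0,"wy":0,"wz":-0.111,"grip":1},{"tx":0,"ty":0,"tz":0,"wx":0,"wy":0,"wz":-0.111,"grip":1}]' | tail -6; python3 -c "from h import *
st(); goto(.6013,.168,.010,78.2)"
```

```text
time_s: 10.62
ee_pos: [0.6031, 0.1664, 0.1935]
tcp_rot: [[1.0, -0.027, -0.001], [-0.027, -1.0, 0.001], [-0.001, -0.001, -1.0]]
ft_force: [-0.1, -0.1, -0.1]
width: 0.0002
gripper_force: 0.0
time_s: 11.62
ee_pos: [0.6023, 0.1643, 0.1938]
tcp_rot: [[0.196, 0.981, -0.001], [0.981, -0.196, 0.001], [0.001, -0.001, -1.0]]
ft_force: [-0.1, -0.3, 0.4]
width: 0.0002
gripper_force: 0.0
t 11.62 p [0.6023 0.1643 0.1938] xang 78.7 F [-0.12 -0.28  0.36] M [-0.03 -0.05  0.03] w 0.0002 q [ 0.26  0.47 -0.81  1.48  0.34  1.34 -0.77]
shift units [ 0.033 -0.015  1.838] turn units [-0.001 -0.     0.005] then-shift in new axes [ 0.034 -0.017  1.838]
```

```bash
python3 -m inch '[{"tx":0.03,"ty":-0.016,"tz":0.45,"wx":0,"wy":0,"wz":0.005,"grip":1},{"tx":0,"ty":0,"tz":0.5,"wx":0,"wy":0,"wz":0,"grip":1},{"tx":0,"ty":0,"tz":0.4,"wx":0,"wy":0,"wz":0,"grip":1},{"tx":0,"ty":0,"tz":0.25,"wx":0,"wy":0,"wz":0,"grip":1},{"tx":0,"ty":0,"tz":0.14,"wx":0,"wy":0,"wz":0,"grip":1},{"tx":0,"ty":0,"tz":0.1,"wx":0,"wy":0,"wz":0,"grip":1},{"tx":0,"ty":0,"tz":0,"wx":0,"wy":0,"wz":0,"grip":1}]' | tail -6
python3 -m inch '[{"tx":-0.1,"ty":0,"tz":0,"wx":0,"wy":0,"wz":0,"grip":1},{"tx":-0.15,"ty":0,"tz":0,"wx":0,"wy":0,"wz":0,"grip":1},{"tx":-0.1,"ty":0,"tz":0,"wx":0,"wy":0,"wz":0,"grip":1},{"tx":0,"ty":0,"tz":0,"wx":0,"wy":0,"wz":0,"grip":1}]' | tail -6; python3 -c "from h import *
st(); goto(.5916,.1208,.010,78.2)"
```

```text
time_s: 12.5
ee_pos: [0.6011, 0.1673, 0.0102]
tcp_rot: [[0.21, 0.978, -0.0], [0.978, -0.21, 0.0], [0.0, -0.0, -1.0]]
ft_force: [0.1, -0.3, 0.3]
width: -0.0003
gripper_force: 0.0
time_s: 13.0
ee_pos: [0.5938, 0.1312, 0.0105]
tcp_rot: [[0.212, 0.977, 0.0], [0.977, -0.212, -0.001], [-0.001, 0.001, -1.0]]
ft_force: [0.3, 0.9, 0.2]
width: -0.0001
gripper_force: 0.0
t 13.0 p [0.5938 0.1312 0.0105] xang 77.8 F [0.28 0.86 0.2 ] M [ 0.01 -0.01  0.02] w -0.0001 q [ 0.26  0.62 -0.72  1.69  0.47  1.01 -0.83]
shift units [-0.106  0.     0.005] turn units [ 0.     0.    -0.005] then-shift in new axes [-0.106 -0.     0.005]
```

```bash
python3 -m inch '[{"tx":-0.03,"ty":0,"tz":0,"wx":0,"wy":0,"wz":0,"grip":1},{"tx":-0.03,"ty":0,"tz":0,"wx":0,"wy":0,"wz":0,"grip":1},{"tx":-0.02,"ty":0,"tz":0,"wx":0,"wy":0,"wz":0,"grip":1},{"tx":-0.01,"ty":0,"tz":0,"wx":0,"wy":0,"wz":0,"grip":1},{"tx":-0.01,"ty":0,"tz":0,"wx":0,"wy":0,"wz":0,"grip":1},{"tx":0,"ty":0,"tz":0,"wx":0,"wy":0,"wz":0,"grip":1}]' | tail -6; python3 -c "from h import *
st()"; python3 -m inch '[{"tx":-0.01,"ty":0,"tz":0,"wx":0,"wy":0,"wz":0,"grip":1},{"tx":0,"ty":0,"tz":0,"wx":0,"wy":0,"wz":0,"grip":1}]' | tail -6; python3 -c "from h import *
st()"
```

```text
time_s: 13.75
ee_pos: [0.5916, 0.1232, 0.0103]
tcp_rot: [[0.21, 0.978, 0.0], [0.978, -0.21, -0.0], [-0.0, 0.0, -1.0]]
ft_force: [0.4, -0.5, 0.8]
width: -0.0001
gripper_force: 0.0
t 13.75 p [0.5916 0.1232 0.0103] xang 77.9 F [ 0.36 -0.55  0.82] M [-0.02  0.01 -0.04] w -0.0001 q [ 0.28  0.62 -0.72  1.7   0.47  1.01 -0.82]
time_s: 14.0
ee_pos: [0.5913, 0.1221, 0.0103]
tcp_rot: [[0.21, 0.978, 0.0], [0.978, -0.21, -0.0], [-0.0, 0.0, -1.0]]
ft_force: [0.0, -0.2, -0.1]
width: -0.0003
gripper_force: 0.0
t 14.0 p [0.5913 0.1221 0.0103] xang 77.9 F [ 0.05 -0.24 -0.1 ] M [-0.02 -0.    0.02] w -0.0003 q [ 0.28  0.62 -0.72  1.7   0.47  1.01 -0.82]
```

```bash
python3 -m inch '[{"tx":-0.01,"ty":0,"tz":0,"wx":0,"wy":0,"wz":0,"grip":1},{"tx":0,"ty":0,"tz":0,"wx":0,"wy":0,"wz":0,"grip":1}]' >/dev/null; python3 -c "from h import *
st()"; python3 -m inch '[{"tx":-0.01,"ty":0,"tz":0,"wx":0,"wy":0,"wz":0,"grip":1},{"tx":0,"ty":0,"tz":0,"wx":0,"wy":0,"wz":0,"grip":1}]' >/dev/null; python3 -c "from h import *
st()"; python3 -m inch '[{"tx":-0.01,"ty":0,"tz":0,"wx":0,"wy":0,"wz":0,"grip":1},{"tx":0,"ty":0,"tz":0,"wx":0,"wy":0,"wz":0,"grip":1}]' >/dev/null; python3 -c "from h import *
st()"
```

```text
t 14.25 p [0.5911 0.1211 0.0103] xang 77.9 F [ 0.59 -0.58  0.09] M [ 0.01 -0.01 -0.02] w 0.0001 q [ 0.28  0.62 -0.72  1.7   0.47  1.01 -0.82]
t 14.5 p [0.5909 0.1201 0.0103] xang 77.9 F [-0.11 -0.69  0.17] M [-0.03 -0.04  0.02] w -0.0002 q [ 0.29  0.62 -0.72  1.7   0.47  1.01 -0.81]
t 14.75 p [0.5907 0.1191 0.0103] xang 77.9 F [ 0.15  0.34 -0.8 ] M [-0.04  0.02  0.01] w -0.0001 q [ 0.29  0.62 -0.72  1.7   0.47  1.01 -0.81]
```

```bash
python3 -m inch '[{"tx":-0.01,"ty":0,"tz":0,"wx":0,"wy":0,"wz":0,"grip":1},{"tx":0,"ty":0,"tz":0,"wx":0,"wy":0,"wz":0,"grip":1}]' >/dev/null; python3 -c "from h import *
st()"; python3 -m inch '[{"tx":-0.01,"ty":0,"tz":0,"wx":0,"wy":0,"wz":0,"grip":1},{"tx":0,"ty":0,"tz":0,"wx":0,"wy":0,"wz":0,"grip":1}]' >/dev/null; python3 -c "from h import *
st()"; python3 -m inch '[{"tx":-0.01,"ty":0,"tz":0,"wx":0,"wy":0,"wz":0,"grip":1},{"tx":0,"ty":0,"tz":0,"wx":0,"wy":0,"wz":0,"grip":1}]' >/dev/null; python3 -c "from h import *
st()"
```

```text
t 15.0 p [0.5905 0.1182 0.0103] xang 77.9 F [ 0.5  -0.68  0.02] M [-0.02 -0.04 -0.03] w 0.0 q [ 0.29  0.61 -0.72  1.7   0.47  1.01 -0.81]
t 15.25 p [0.5903 0.1179 0.0103] xang 77.9 F [ 2.37  3.85 -1.29] M [ 0.63 -0.18  0.04] w -0.0 q [ 0.29  0.61 -0.72  1.7   0.47  1.   -0.81]
t 15.5 p [0.5903 0.1178 0.0105] xang 78.0 F [ 2.95  6.32 -2.92] M [ 1.27 -0.52 -0.01] w 0.0001 q [ 0.29  0.61 -0.72  1.7   0.47  1.   -0.81]
```

Contact is made, at about 3 N per mm and nearly 6.5 N now. One small step more, then hold.

```bash
python3 -m inch '[{"tx":-0.006,"ty":0,"tz":0,"wx":0,"wy":0,"wz":0,"grip":1},{"tx":0,"ty":0,"tz":0,"wx":0,"wy":0,"wz":0,"grip":1}]' >/dev/null; python3 -c "from h import *
st()"; python3 -m inch '[{"tx":0,"ty":0,"tz":0,"wx":0,"wy":0,"wz":0,"grip":1},{"tx":0,"ty":0,"tz":0,"wx":0,"wy":0,"wz":0,"grip":1},{"tx":0,"ty":0,"tz":0,"wx":0,"wy":0,"wz":0,"grip":1},{"tx":0,"ty":0,"tz":0,"wx":0,"wy":0,"wz":0,"grip":1}]' >/dev/null; python3 -c "from h import *
st()"
```

```text
t 15.75 p [0.5902 0.1179 0.0106] xang 78.0 F [ 3.39  7.14 -2.33] M [ 1.57 -0.62  0.04] w -0.0005 q [ 0.29  0.61 -0.73  1.7   0.47  1.   -0.81]
t 16.25 p [0.5903 0.1178 0.0106] xang 78.0 F [ 1.54  7.06 -1.92] M [ 1.58 -0.57  0.04] w -0.0001 q [ 0.29  0.61 -0.73  1.7   0.47  1.   -0.81]
```

```bash
python3 -m inch '[{"tx":-0.003,"ty":0,"tz":0,"wx":0,"wy":0,"wz":0,"grip":1},{"tx":0,"ty":0,"tz":0,"wx":0,"wy":0,"wz":0,"grip":1},{"tx":0,"ty":0,"tz":0,"wx":0,"wy":0,"wz":0,"grip":1},{"tx":0,"ty":0,"tz":0,"wx":0,"wy":0,"wz":0,"grip":1},{"tx":0,"ty":0,"tz":0,"wx":0,"wy":0,"wz":0,"grip":1},{"tx":0,"ty":0,"tz":0,"wx":0,"wy":0,"wz":0,"grip":1},{"tx":0,"ty":0,"tz":0,"wx":0,"wy":0,"wz":0,"grip":1},{"tx":0,"ty":0,"tz":0,"wx":0,"wy":0,"wz":0,"grip":1}]' >/dev/null; python3 -c "from h import *
st()"; python3 -m inch '[{"tx":0,"ty":0,"tz":0,"wx":0,"wy":0,"wz":0,"grip":1},{"tx":0,"ty":0,"tz":0,"wx":0,"wy":0,"wz":0,"grip":1},{"tx":0,"ty":0,"tz":0,"wx":0,"wy":0,"wz":0,"grip":1}]' >/dev/null; python3 -c "from h import *
st()"
python3 -m inch '[{"tx":0.02,"ty":0,"tz":0,"wx":0,"wy":0,"wz":0,"grip":1},{"tx":0.03,"ty":0,"tz":0,"wx":0,"wy":0,"wz":0,"grip":1},{"tx":0.2,"ty":0,"tz":0,"wx":0,"wy":0,"wz":0,"grip":1},{"tx":0.2,"ty":0,"tz":-0.1,"wx":0,"wy":0,"wz":0,"grip":1},{"tx":0,"ty":0,"tz":-0.4,"wx":0,"wy":0,"wz":0,"grip":1},{"tx":0,"ty":0,"tz":-0.5,"wx":0,"wy":0,"wz":0,"grip":1},{"tx":0,"ty":0,"tz":-0.5,"wx":0,"wy":0,"wz":0,"grip":1},{"tx":0,"ty":0,"tz":0,"wx":0,"wy":0,"wz":0,"grip":1}]' >/dev/null
python3 - <<'E'
from h import *
st(); d=viewer.get_image("top"); P=pts(d); im=d["img"]; H,S,V=cv2.split(cv2.cvtColor(im,cv2.COLOR_BGR2HSV))
roi=np.zeros(H.shape,bool); roi[175:250,255:390]=1
m=roi&(P[...,2]>.018)&(P[...,2]<.036); n,l,s,cc=cv2.connectedComponentsWithStats(m.astype(np.uint8)); k=1+s[1:,4].argmax()
print("slicer",s[k],cv2.minAreaRect(P[l==k][:,:2].astype(np.float32)))
red=roi&((H<8)|(H>172))&(S>150)&(V>80); q=P[red]; q=q[q[:,2]>.095]; print("lever",q.min(0),q.max(0),len(q))
cv2.imwrite("pics/end.png",im)
E
```

```text
t 17.25 p [0.5902 0.1179 0.0107] xang 78.0 F [ 2.78  8.13 -2.99] M [ 1.83 -0.63  0.02] w -0.0 q [ 0.29  0.61 -0.73  1.7   0.47  1.   -0.81]
t 17.62 p [0.5902 0.1179 0.0107] xang 78.0 F [ 3.23  8.97 -2.21] M [ 1.78 -0.62 -0.07] w 0.0001 q [ 0.29  0.61 -0.73  1.7   0.47  1.   -0.81]
t 18.62 p [0.6012 0.1624 0.1656] xang 78.0 F [-0.07  0.04 -0.83] M [-0.    0.02  0.  ] w -0.0001 q [ 0.27  0.48 -0.8   1.53  0.36  1.28 -0.79]
slicer [ 266  183   76   43 1830] ((0.5644665956497192, -0.00844159722328186), (0.23964504897594452, 0.09514927119016647), 78.30064392089844)
lever [ 0.44110532 -0.10853126  0.10081495] [ 0.54290678 -0.01963189  1.50212497] 117
```

View pics/end.png

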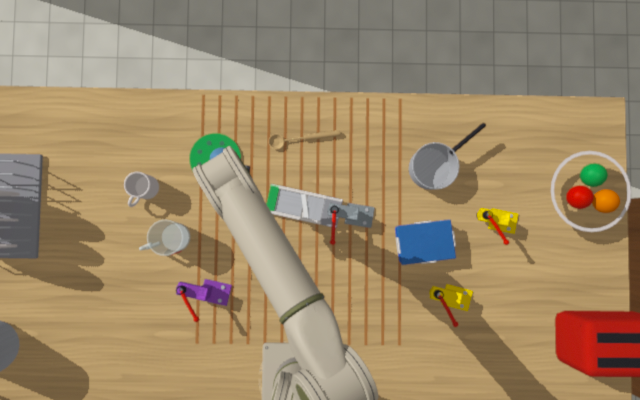

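The picture shows the slicer at (303,206) where it was (0.1 mm change), the lever tight at (334,225), the other things in place, and the arm clear. I'm handing in.

```bash
python3 -c "from h import *
print(manip.close_job())"
```

```text
the job is handed in; nothing more can be done
None
```

The job is handed in, with no verdict shown: the slicer is clamped with about 10.5 N held on the lever for over a second, it stayed within about 0.2 mm by camera under a push of about 8.5 N, and the other kitchen things look undisturbed.

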